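Push a socket rack past a spring gate into its return bay

TASK

Return the socket rack in the plywood chute to its bay. With one fingertip press the long metal paddle beside the chute down and hold it there, so that the gate tooth in the middle of the chute sinks below the floor, and with the other finger push the rack along the chute past the gate; keep the paddle down until the whole rack is past, then let go so that the gate springs up closed behind the rack. Only press and push: the rack stays flat on the chute floor, not lifted or tipped, and the other things on the bench are left alone.

Things in the scene. Friction and masses are not known exactly. Their poses are not given: they have to be found in the camera images.
- chute: plywood chute fixed to the bench; place and heading vary. Origin on the bench top (z=0) under the middle of the gate slot; +x is the push direction, z up. Floor 50 mm above the bench, from x=-190 (open loading end) to +150 mm, with a 14 mm wide cross slot at x=0. Channel y=-30.5 to +30.5 between side rails 8 mm thick, 10 mm high above the floor. Hinge ears at y=+40 to +64, 56 mm high.
- bay_stop (a point): the middle of the foot of the face of the bay's end stop (30 mm high), x=+140, y=0, z=50 mm in the chute's frame. The bay is the stretch of chute from the gate to this stop; a rack anywhere in it, wholly past the gate tooth, is home.
- rack: loose wooden socket rack in the chute in front of the gate: block 80 mm long (x), 56 wide (y), 40 high, with 8 steel sockets 15 mm above that; about 0.5 kg. Origin at the centre of its underside. It stands on two cross battens 14 mm high, 14 mm long, flush with its ends; hollow between, where the tooth would spring up if let go too soon. Starts at x=-96 to -62 mm in the chute's frame.
- rack_rear (a point): the middle of the rack's flat rear end, the face to push: 40 mm behind the rack's origin, 22 mm above its underside; the face is 56 mm wide and 40 mm high. Past the gate when it is at x=+6 mm or more in the chute's frame; at x=+60 mm the rack meets the end stop.
- gate (a joint): angle of the gate rocker (rad): 0 = closed (by a spring), grows as the paddle is pressed down, mechanical stop at 0.36. The tooth is wholly below the floor from 0.25 on. The hinge line is parallel to the chute's x at y=+58, z=44 mm in its frame, so pressing anywhere along the paddle does the same. About 0.7 N on the paddle starts it, 2 N holds it fully down.
- paddle_mid (a point): the middle of the upper face of the aluminium paddle of the gate rocker: a plank 215 mm long (x=-190 to +25), 32 wide, 6 thick, outside the chute along its -y side. In the chute's frame: closed x=-82.5, y=-54, z=108 mm; at gate 0.25 y=-66.5, z=78; at 0.30 y=-68, z=72 (face level); at the stop 0.36 y=-69.5, z=64.
- tooth_top (a point): the middle of the top edge of the steel gate tooth (10 mm thick in x, 30 mm wide in y). Closed it is at x=0, y=-10, z=62 mm in the chute's frame, 12 mm above the floor.
- pencil_tin: bystander, loose, to be left where it is; origin at the centre of its underside: ribbed steel tin, 78 mm diameter, 100 mm high, with yellow pencils up to 185 mm high.
- glue: bystander, loose, to be left where it is; origin at the centre of its underside: white glue bottle, 52 mm diameter, 130 mm high.
- pliers: bystander, loose, to be left where it is; origin at the centre of its underside: black-handled pliers lying flat, 155 mm long, 14 mm high (origin near the middle of its length).
- tape: bystander, loose, to be left where it is; origin at the centre of its underside: roll of paper tape lying flat, 90 mm diameter, 24 mm high.
- spare_rack: bystander, loose, to be left where it is; origin at the centre of its underside: a second socket rack of the same make standing on the bench, not in the chute.
- offcut: bystander, loose, to be left where it is; origin at the centre of its underside: piece of wood 90 x 35 x 18 mm.
- dowel: bystander, loose, to be left where it is; origin at the centre of its underside: short wooden dowel lying on the bench, 70 mm long, 12 mm diameter.
There are look-alikes about, which are no part of the job. What is shaped like the rack but pink or red is not meant.

How it is judged:
By the outcome, as a careful person would: the job done as asked, in the order asked, and still so for the second after the job is handed in, with the robot touching nothing.
It also fails if it takes over 45 s, if anything falls off the work surface, if the arm or the gripper's body presses on something with over 40 N, if the wrist force passes 120 N, or if a joint passes its speed limit or range.

ROBOT

A 6-joint arm with a two-finger parallel gripper is mounted at the origin on the work surface. World frame = base frame: x ahead of the robot, y to its left, z up, the work surface at z = 0. Lengths are in m, angles in rad, forces in N, time in s.
With the tool pointing down it reaches from about 0.35 to 0.975 m from the base axis. Payload 17.4 kg.
Tool frame: the origin (TCP) lies midway between the tips of the shut fingers; the grasp point (between the pads) lies 19 mm behind it; z points along the fingers, y is the line along which they close (so a half turn about z gives the same grasp; the last joint's range is limited). The gripper opens to 85 mm and grips with 20 to 120 N. Pads are 22 mm wide; open, the fingers measure 114 mm over their backs; the gripper's body (76 mm by 85 mm) begins 54 mm behind the grasp point. The pads swing forward as they close: fully open they stand 13 mm farther back than shut.
Start: joints at [-1.383, 0.116, 1.442, -0, 1.584, -0.038], TCP at [0.151, -0.658, 0.231] pointing down, gripper open.
Joint ranges: [-2.83, 2.83], [-0.83, 2.19], [0.07, 2.5], [-1.14, 4.28], [0.01, 3], [-2.97, 2.97]. Speed limits (rad/s): [1.89, 1.89, 2.22, 3.14, 3.14, 3.14].

INTERFACE

Orientations are given as a unit quaternion [x, y, z, w].
In Python, from cell import ctrl gives the robot as it stands.
- The arm moves only by the tool play_rows, never from a script. Its arguments are lists of equal length, an entry for each row: "translation": the shift along the world's x, y, z normalised to -1 to 1, where 1 is 150 mm, a list of three; "twist": the turn, a rotation vector about the world's x, y, z normalised to -1 to 1, where 1 is 90 degrees, a list of three. In form: {"translation": [[x, y, z], ...], "twist": [[rx, ry, rz], ...]}. A call has 1 to 5 rows; each row shifts and turns the commanded pose from where the row before left it; what a row does not reach is not made up. A row lasts 1/10 s, in which the tool goes at most 50 mm and 8.59 degrees, less where a joint would pass 70% of its speed; a pose out of reach is approached as far as the arm can. A call with a number of a shift or a turn outside -1 to 1 is refused whole. A call with a gripper value outside its range is refused whole. "gripper" is the finger opening in mm, from 0 to 85.4, set as the call begins (left out, the last holds). The fingers move at their own pace and stop on an object; the grip force is fixed at half the most. Time passes only in rows, so rows that do not move let the fingers close. It gives the time, the measured TCP pose, the force, the opening and the grip force at its end, in the units of the state.
- ctrl.state(): the state, without advancing time (a new reading comes with each control period).
- ctrl.get_image(name): name is "side" or "top" or "wrist"; returns (picture, depth): 384x512x3 uint8, blue, green, red; 384x512 float32, m along the optical axis (not along the pixel's ray), 0 where there is no reading.
- ctrl.camera_model(name): a dict with "fx", "fy", "cx", "cy" (pixels), "camera_from_world" (4x4, takes a point from world to camera coordinates). Camera axes: x right, y down, z forward; pixel columns grow to the right and rows downward; lengths in m; the calibration is good to about 2 mm. The wrist camera is an equidistant fisheye: a pixel r from the principal point sees the ray r / f radians off the axis. A picture is of the moment at which its call begins: read the wrist's pose just before it. camera_model takes no time and is no camera call; for the wrist camera it gives the pose at the moment of the call.
- ctrl.close_job(): hands the job in; it is judged then, once.
The state is a dict: "t": time; "joint_pos": joint angles; "joint_vel": joint speeds; "joint_torque": joint torques, N m; "tcp_pos": TCP position; "eef_rot": TCP orientation; "force": force on the tool from outside, world axes, zero at the start; "ft_torque": the same for the moment, N m; "gripper_width": opening from 0.0 (shut) to 1.0 (fully open); "grasp_force": force on a finger pad.
Only numpy, scipy, OpenCV 4.12 (cv2) and the standard library are available. Lean on these libraries where they do the work, as an engineer would, in place of code of your own. Each camera call takes 0.05 s, during which the arm holds its last target. There are 200 camera calls.

## Working session

There is one attempt and no reset: what is moved stays moved. The work goes in short steps, Python scripts to look and compute and a tool call to move; the robot and the scene stay as the last step left them, time stands still between calls to the robot, and variables do not carry over. Pictures are saved under pics/ and viewed, at most 10 in all, crops included, and the job is handed in when it is done.

Besides the shell and the picture viewer there is one more tool, called as a command line: name --argument value ..., lists and objects as JSON in quotes. play_rows: Moves the arm, as the interface text tells. Its arguments: {"type":"object","properties":{"translation":{"type":"array"},"twist":{"type":"array"},"gripper":{"type":"number"}},"required":["translation","twist"]}

```bash
mkdir -p pics; python3 - <<'E'
from cell import ctrl
import cv2,numpy as np
for n in("top","side"):
    p,d=ctrl.get_image(n); cv2.imwrite(f"pics/{n}0.png",p); np.save(f"pics/{n}0.npy",d)
    m=ctrl.camera_model(n); print(n,m)
print(ctrl.state())
E
```

```text
top {'fx': 363.37939063250866, 'fy': 363.37939063250866, 'cx': 254.33640857056983, 'cy': 194.912550479236, 'camera_from_world': array([[ 0.02677614, -0.99961567, -0.00718034,  0.05908687],
       [-0.98658475, -0.02526858, -0.16128247,  0.56555752],
       [ 0.16103905,  0.01140253, -0.98688216,  0.76632997],
       [ 0.        ,  0.        ,  0.        ,  1.        ]])}
side {'fx': 477.02545086893383, 'fy': 477.02545086893383, 'cx': 250.13264034529223, 'cy': 184.9644662662199, 'camera_from_world': array([[ 0.99787623, -0.06481346, -0.00649939, -0.5380428 ],
       [-0.04157272, -0.55687229, -0.82955709,  0.13011225],
       [ 0.05014714,  0.8280655 , -0.5583841 ,  1.02307161],
       [ 0.        ,  0.        ,  0.        ,  1.        ]])}
{'t': 0.1, 'joint_pos': array([-1.38280031e+00,  1.16469882e-01,  1.44219622e+00, -1.42751696e-05,
        1.58398929e+00, -3.78176901e-02]), 'joint_vel': array([ 1.17663515e-03,  8.96948265e-05, -2.42001925e-03, -6.82867365e-04,
        7.22127635e-04,  6.18102966e-05]), 'joint_torque': array([ 4.08522304e-03, -7.33661699e+01, -6.33785534e+01, -5.52630198e-06,
        5.28823395e-03, -9.24687527e-06]), 'tcp_pos': array([ 0.15107709, -0.65770754,  0.2306159 ]), 'eef_rot': array([ 9.93632660e-01,  1.12667012e-01, -4.69794892e-05, -5.29336515e-04]), 'force': array([0.38536577, 0.46251241, 0.37560787]), 'ft_torque': array([-0.01037949, -0.01110732, -0.02171068]), 'grasp_force': 0.0, 'gripper_width': 1.002482571577208}
```

View pics/top0.png

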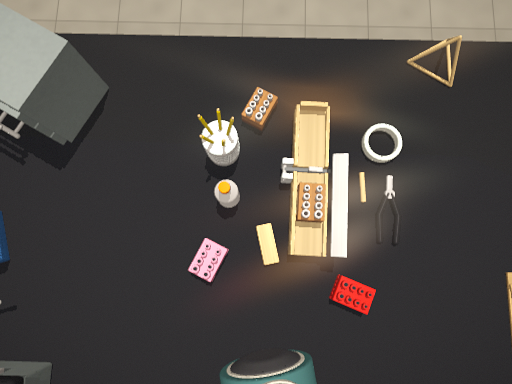

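View pics/side0.png

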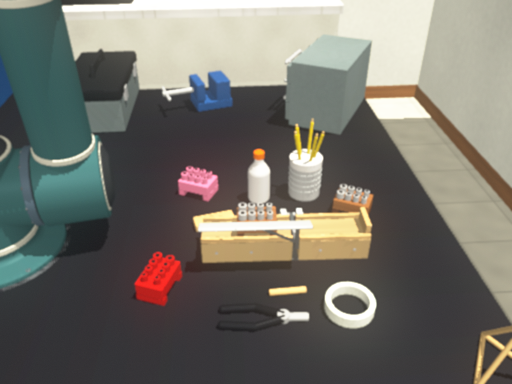

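The top view shows the chute running up the image (world +x) from about (309,255) to (313,103). The gate is at row ~170, the brown rack at (312,201), and the white paddle at col ~340. Next I'll measure these from the depth.

```bash
cat > h.py <<'E'
import numpy as np,cv2
def cloud(d,m):
    v,u=np.mgrid[:d.shape[0],:d.shape[1]]
    P=np.stack([(u-m["cx"])/m["fx"]*d,(v-m["cy"])/m["fy"]*d,d],-1)
    T=np.linalg.inv(m["camera_from_world"]); return P@T[:3,:3].T+T[:3,3]
E
python3 - <<'E'
from cell import ctrl
from h import *
m=ctrl.camera_model("top"); d=np.load("pics/top0.npy"); p=cv2.imread("pics/top0.png").astype(int)
W=cloud(d,m); v,u=np.mgrid[:384,:512]
def rect(k,s):
    q=W[k]; r=cv2.minAreaRect((q[:,:2]*1000).astype(np.float32)); print(s,k.sum(),r,"z",np.percentile(q[:,2],[2,50,98]).round(4), "corners",cv2.boxPoints(r).round().tolist())
z=W[...,2]
roi=(u>285)&(u<355)&(v>95)&(v<262)&(d>0)
white=p.min(-1)>150
rect(roi&(u>328)&(z>.095)&(z<.122),"paddle")
rect(roi&(u<331)&(v>175)&(z>.08)&(z<.11),"racktop")
rect(roi&(u<331)&(v>175)&(z>.112)&(z<.13),"sockets")
rect(roi&(z>.04)&(z<.066)&(u<331),"chute")
rect(roi&(z>.07)&(z<.09)&(v<115),"stop")
for n,(a,b) in dict(pad=(340,205),floor=(311,150),rackblk=(312,201)).items(): print(n,W[b,a].round(4))
# obstacles tall
for n,c in dict(tin=(222,145),glue=(227,193),spare=(260,106),offcut=(267,244),tape=(382,125),dowel=(363,187),red=(353,294),pliers=(390,200)).items(): print(n,W[c[1],c[0]].round(3))
E
```

```text
paddle 1649 ((541.2237548828125, -102.48968505859375), (31.508752822875977, 214.92572021484375), 88.1783676147461) z [0.1018 0.1077 0.1129] corners [[433.0, -115.0], [648.0, -122.0], [649.0, -90.0], [434.0, -83.0]]
racktop 1019 ((547.6893920898438, -47.33510971069336), (56.186214447021484, 80.21240997314453), 87.82744598388672) z [0.086  0.0904 0.1064] corners [[507.0, -74.0], [587.0, -77.0], [589.0, -21.0], [509.0, -18.0]]Traceback (most recent call last):
  File "<stdin>", line 12, in <module>
  File "<stdin>", line 6, in rect
    return _quantile_unchecked(
        a, q, axis, out, overwrite_input, method, keepdims, weights)
    return _ureduce(a,
                    func=_quantile_ureduce_func,
    ...<5 lines>...
                    overwrite_input=overwrite_input,
                    method=method)
    r = func(a, **kwargs)
    result = _quantile(arr,
                       quantiles=q,
    ...<2 lines>...
                       out=out,
                       weights=wgt)
    slices_having_nans = np.isnan(arr[-1, ...])
                                  ~~~^^^^^^^^^
IndexError: index -1 is out of bounds for axis 0 with size 0
```

The paddle fits as 215x31.5 mm and the rack top as 80x56 mm, both matching the given sizes. The chute origin is about (625,-51) mm, heading -1.9°, with the rack at chute x≈-78. I'll go above the spot behind the rack, with one finger over the paddle and one over the chute middle.

play_rows --translation '[[0.149,0.256,0],[0.149,0.256,0],[0.149,0.256,0],[0.149,0.256,0],[0.149,0.256,0]]' --twist '[[0,0,-0.033],[0,0,-0.033],[0,0,-0.033],[0,0,-0.033],[0,0,-0.033]]' --gripper 54

```text
t: 0.6
tcp_pos: [0.2633, -0.4642, 0.2309]
eef_rot: [1.0, -0.018, -0.0, -0.0]
force: [0.5, -0.2, 0.6]
gripper_width: 0.635
grasp_force: 0.0
```

play_rows --translation '[[0.149,0.256,0],[0.149,0.256,0],[0.149,0.256,0],[0.149,0.256,0],[0.149,0.256,0]]' --twist '[[0,0,0],[0,0,0],[0,0,0],[0,0,0],[0,0,0]]'

```text
t: 1.1
tcp_pos: [0.375, -0.2722, 0.2312]
eef_rot: [1.0, -0.017, 0.0, 0.0]
force: [1.4, -0.5, -0.6]
gripper_width: 0.628
grasp_force: 0.0
```

play_rows --translation '[[0.149,0.256,0],[0.149,0.256,0],[0.149,0.256,0],[0.149,0.256,0],[0.149,0.256,0]]' --twist '[[0,0,0],[0,0,0],[0,0,0],[0,0,0],[0,0,0]]'

```text
t: 1.6
tcp_pos: [0.4868, -0.08, 0.2312]
eef_rot: [1.0, -0.017, 0.0, 0.0]
force: [-0.0, -0.3, 0.4]
gripper_width: 0.634
grasp_force: 0.0
```

play_rows --translation '[[0,0,-0.2],[0,0,-0.2],[0,0,0]]' --twist '[[0,0,0],[0,0,0],[0,0,0]]'

```text
t: 1.9
tcp_pos: [0.4849, -0.0811, 0.1674]
eef_rot: [1.0, -0.016, -0.003, -0.001]
force: [0.3, -0.5, -0.3]
gripper_width: 0.629
grasp_force: 0.0
```

```bash
python3 - <<'E'
from cell import ctrl
import cv2,numpy as np
s=ctrl.state(); print(s["t"],s["tcp_pos"],s["eef_rot"],s["force"],s["gripper_width"])
a,d=ctrl.get_image("side"); np.save("pics/side1.npy",d); b,d=ctrl.get_image("wrist"); np.save("pics/wrist1.npy",d)
c=cv2.resize(a[130:300,150:400],(750,510)); cv2.imwrite("pics/side1.png",c); cv2.imwrite("pics/wrist1.png",b)
E
```

```text
1.9 [ 0.48486451 -0.08113462  0.16737444] [ 9.99863151e-01 -1.62747556e-02 -2.91249168e-03 -5.73257298e-04] [ 0.2645053  -0.51332299 -0.26457633] 0.6290832115951309
```

View pics/side1.png

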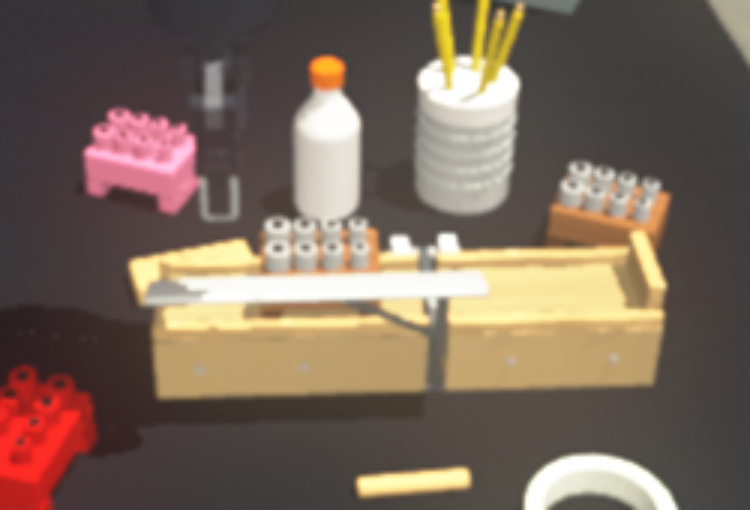

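View pics/wrist1.png

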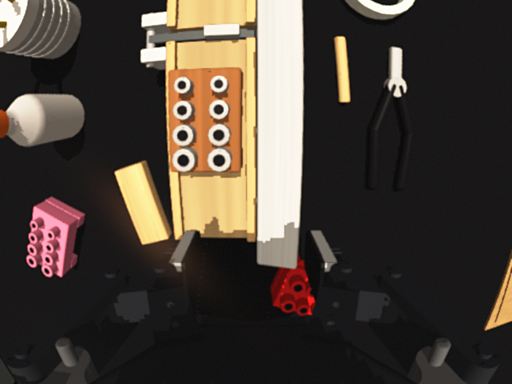

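The side view shows the gripper's finger behind the rack at crop (220,200), with the paddle still up. The wrist view shows the fingertips near (185,240) and (322,245), the rack at (205,120), and the paddle at col ~280. Next I'll measure the fingertip positions from the wrist depth.

```bash
python3 - <<'E'
from cell import ctrl
import numpy as np
m=ctrl.camera_model("wrist"); d=np.load("pics/wrist1.npy"); s=ctrl.state()
v,u=np.mgrid[:384,:512]; a=u-m["cx"]; b=v-m["cy"]; r=np.hypot(a,b); th=r/m["fx"]; k=np.tan(th)/np.maximum(r,1e-6)
P=np.stack([a*k*d,b*k*d,d],-1); T=np.linalg.inv(m["camera_from_world"]); W=P@T[:3,:3].T+T[:3,3]
O=np.array([625.4,-51.2]);e=np.array([.9995,-.0325]);n=np.array([.0325,.9995])
def ch(W): q=W[...,:2]*1000-O; return np.stack([q@e,q@n,W[...,2]*1000],-1)
C=ch(W); print("tcp chute",ch(s["tcp_pos"]))
for c in [(280,150),(280,220),(205,165),(182,240),(190,240),(178,262),(318,240),(326,250),(331,262)]: print(c,C[c[1],c[0]].round(1),d[c[1],c[0]].round(3))
# fingertip points
for nme,k in dict(L=(u>165)&(u<205)&(v>225)&(v<275),R=(u>305)&(u<340)&(v>225)&(v<275)).items():
    q=C[k&(C[...,2]>140)&(d>0)]; print(nme,len(q),q.min(0).round(),q.max(0).round() if len(q) else '')
# rack & paddle
k=(u>165)&(u<250)&(v>60)&(v<180)&(abs(C[...,2]-90)<4); q=C[k]; print("rack",np.percentile(q,[1,99],axis=0).round(1))
k=(u>255)&(u<305)&(v<270)&(C[...,2]>98)&(C[...,2]<118); q=C[k]; print("pad",np.percentile(q,[1,99],axis=0).round(1))
E
```

```text
tcp chute [-138.08614552  -35.26324527  171.81879693]
(280, 150) [-96.9 -53.9 110.6] 0.204
(280, 220) [-148.5  -55.   110.3] 0.218
(205, 165) [-110.6    1.6   92.2] 0.225
(182, 240) [-127.4   -2.4  192. ] 0.134
(190, 240) [-127.5   -6.1  191.6] 0.134
(178, 262) [-127.1   -5.6  213.6] 0.113
(318, 240) [-127.3  -65.   192.2] 0.133
(326, 250) [-127.3  -66.4  202.6] 0.123
(331, 262) [-127.1  -66.   213.7] 0.112
L 1378 [-150.   -9.  176.] [-124.    6.  225.]
R 1324 [-149.  -76.  178.] [-126.  -62.  225.]
rack [[-115.3  -25.7   90.2]
 [ -36.7   29.1   93.8]]
pad [[-184.9  -68.5  104.5]
 [   8.6  -38.1  115.2]]
```

Fingers and targets line up: the tips sit about 5 mm above the TCP, the right finger at y≈-69 and the left at y≈-2. I'll lower in steps, shifting 3 mm towards +y.

play_rows --translation '[[0,0.02,-0.15],[0,0,-0.15],[0,0,-0.08],[0,0,0]]' --twist '[[0,0,0],[0,0,0],[0,0,0],[0,0,0]]'

```text
t: 2.4
tcp_pos: [0.4862, -0.0791, 0.1142]
eef_rot: [1.0, -0.017, -0.0, -0.0]
force: [0.2, 0.2, 0.8]
gripper_width: 0.634
grasp_force: 0.0
```

play_rows --translation '[[0,0,-0.08],[0,0,-0.08],[0,0,-0.08],[0,0,-0.06],[0,0,0]]' --twist '[[0,0,0],[0,0,0],[0,0,0],[0,0,0],[0,0,0]]'

```text
t: 2.9
tcp_pos: [0.4858, -0.0787, 0.0678]
eef_rot: [1.0, -0.017, -0.001, -0.0]
force: [-0.5, 0.9, 2.5]
gripper_width: 0.632
grasp_force: 0.8
```

```bash
python3 - <<'E'
from cell import ctrl
import cv2,numpy as np
s=ctrl.state(); print(s["t"],s["tcp_pos"],s["eef_rot"],s["force"])
a,d=ctrl.get_image("side"); cv2.imwrite("pics/side2.png",cv2.resize(a[130:300,150:400],(750,510)))
E
```

```text
2.9 [ 0.48579134 -0.07869315  0.06781058] [ 9.99860160e-01 -1.66930908e-02 -9.61920001e-04 -2.74979974e-04] [-0.48924337  0.85170256  2.49196643]
```

View pics/side2.png

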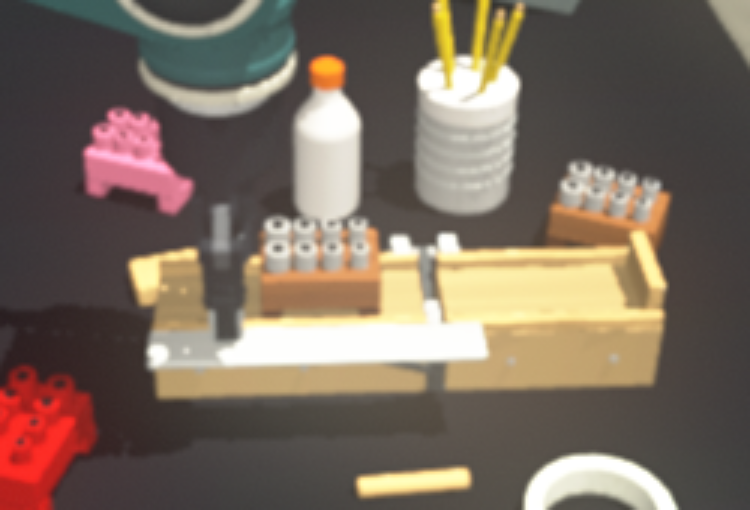

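The side view shows the paddle pressed level with the finger at crop (225,330), about 2.5 N, and the rack untouched. I'll go slightly lower and check the paddle and tooth heights by depth.

play_rows --translation '[[0,0,-0.02],[0,0,0]]' --twist '[[0,0,0],[0,0,0]]'

```text
t: 3.15
tcp_pos: [0.4866, -0.0789, 0.0665]
eef_rot: [1.0, -0.017, 0.0, 0.0]
force: [0.0, -1.2, 1.5]
gripper_width: 0.634
grasp_force: 1.0
```

```bash
python3 - <<'E'
from cell import ctrl
from h import *
O=np.array([625.4,-51.2]);e=np.array([.9995,-.0325]);n=np.array([.0325,.9995])
for c in("top","side"):
    a,d=ctrl.get_image(c); W=cloud(d,ctrl.camera_model(c)); q=W[...,:2]*1000-O; X=q@e;Y=q@n;Z=W[...,2]*1000
    for nm,k in dict(paddle=(X>-60)&(X<15)&(Y<-57)&(Y>-80)&(Z>50),padIn=(X>-60)&(X<15)&(Y<-53)&(Y>-60)&(Z>50),padOut=(X>-60)&(X<15)&(Y<-77)&(Y>-83)&(Z>50),tooth=(abs(X)<4)&(Y>-23)&(Y<3),floor=(X>20)&(X<80)&(abs(Y)<20)).items():
        print(c,nm,k.sum(),np.percentile(Z[k&(d>0)],[5,50,95]).round(1) if k.sum() else '')
print(ctrl.state()["tcp_pos"],ctrl.state()["force"])
E
```

```text
top paddle 139 [67.4 69.6 71.8]
top padIn 36 [64.4 70.  71.8]
top padOut 33 [67.7 69.3 71.6]
top tooth 39 [36.2 39.2 43.5]
top floor 449 [47.2 49.5 51.7]
side paddle 316 [68.9 70.7 72.5]
side padIn 91 [69.3 70.8 72.8]
side padOut 135 [65.6 69.8 72.2]
side tooth 27 [39.6 42.5 45.7]
side floor 333 [48.6 50.7 52.1]
[ 0.48656409 -0.07887478  0.06663153] [1.49617424 0.67991121 1.38764072]
```

The paddle face is at ~70 mm and the tooth at ~40 mm, well below the 50 mm floor. Now I'll push along the chute.

play_rows --translation '[[0.04,-0.0013,0],[0.05,-0.0016,0],[0.06,-0.002,0],[0.07,-0.0023,0],[0.08,-0.0026,0]]' --twist '[[0,0,0],[0,0,0],[0,0,0],[0,0,0],[0,0,0]]'

```text
t: 3.75
tcp_pos: [0.5321, -0.0803, 0.0663]
eef_rot: [1.0, -0.017, -0.0, -0.0]
force: [-4.7, 0.1, 4.2]
gripper_width: 0.628
grasp_force: 2.8
```

play_rows --translation '[[0.08,-0.0026,0],[0.08,-0.0026,0],[0.08,-0.0026,0],[0.08,-0.0026,0],[0.08,-0.0026,0]]' --twist '[[0,0,0],[0,0,0],[0,0,0],[0,0,0],[0,0,0]]'

```text
t: 4.25
tcp_pos: [0.5924, -0.0823, 0.0662]
eef_rot: [1.0, -0.017, -0.0, -0.0]
force: [-3.8, -0.5, 3.9]
gripper_width: 0.632
grasp_force: 2.6
```

```bash
cat >> h.py <<'E'
def look(ctrl,save=None):
    O=np.array([625.4,-51.2]);e=np.array([.9995,-.0325]);n=np.array([.0325,.9995])
    for c in("top","side"):
        a,d=ctrl.get_image(c); W=cloud(d,ctrl.camera_model(c)); q=W[...,:2]*1000-O; X=q@e;Y=q@n;Z=W[...,2]*1000
        br=a.astype(int); br=(br[...,2]>br[...,0]*2)&(br[...,2]>60)&(br[...,1]<.62*br[...,2])
        for nm,k in dict(paddle=(X>-180)&(X<20)&(Y<-42)&(Y>-80)&(Z>60)&(Z<118),racktop=br&(X>-160)&(X<150)&(abs(Y)<35)&(Z>82)&(Z<97),rack=br&(X>-160)&(X<150)&(abs(Y)<35)&(Z>45)&(Z<97)).items():
            k&=d>0
            if k.sum(): print(c,nm,k.sum(),[np.percentile(A[k],[2,50,98]).round(1).tolist() for A in(X,Y,Z)])
        if save: cv2.imwrite(f"pics/{c}{save}.png",cv2.resize(a[130:300,150:400] if c=="side" else a[80:280,200:420],None,fx=3,fy=3))
    s=ctrl.state(); q=s["tcp_pos"][:2]*1000-O; print("tcp",q@e,q@n,s["tcp_pos"],"F",s["force"],s["t"])
E
python3 - <<'E'
from cell import ctrl
from h import *
look(ctrl,"3")
E
```

```text
top paddle 198 [[-75.7, -60.4, -44.7], [-79.9, -66.8, -52.0], [66.7, 69.5, 72.0]]
side paddle 1133 [[-175.7, -72.4, 15.8], [-79.7, -67.4, -51.6], [67.8, 70.5, 98.2]]
tcp -31.4232521917735 -32.189821340252266 [ 0.59294812 -0.08235071  0.06621119] F [0.85748366 0.54612423 1.43308418] 4.35
```

View pics/side3.png

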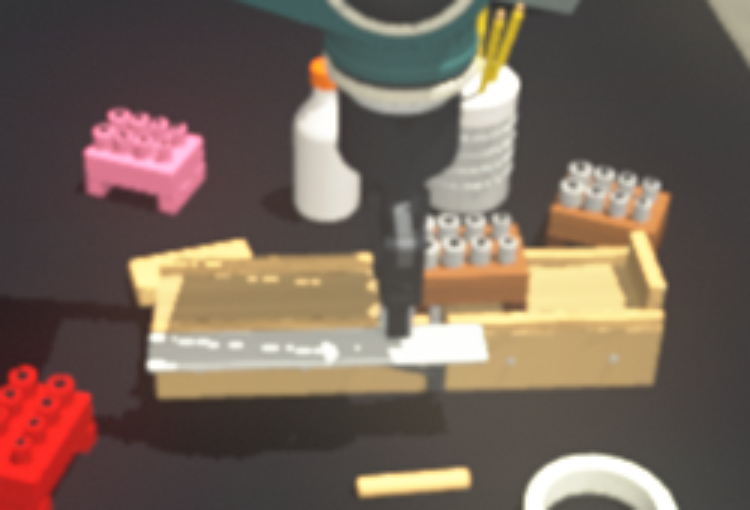

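The rack is moving flat with the paddle down, and its rear is at about x=-20 mm. I'll push 42 mm more.

play_rows --translation '[[0.07,-0.0023,0],[0.07,-0.0023,0],[0.07,-0.0023,0],[0.05,-0.0016,0],[0.02,-0.0006,0]]' --twist '[[0,0,0],[0,0,0],[0,0,0],[0,0,0],[0,0,0]]'

```text
t: 4.85
tcp_pos: [0.6341, -0.0837, 0.0662]
eef_rot: [1.0, -0.017, -0.0, -0.0]
force: [-4.0, -0.4, 1.7]
gripper_width: 0.63
grasp_force: 2.5
```

```bash
python3 - <<'E'
from cell import ctrl
from h import *
look(ctrl,"4")
E
```

```text
top paddle 30 [[-4.9, 1.2, 4.3], [-79.1, -67.1, -53.8], [68.5, 77.1, 116.9]]
top rack 4 [[18.6, 52.3, 85.8], [26.0, 29.2, 31.0], [55.4, 60.4, 62.9]]
side paddle 1127 [[-175.8, -72.3, 16.7], [-79.6, -67.3, -51.6], [67.9, 70.6, 98.8]]
tcp 9.651752447749388 -32.160580096062375 [ 0.63400122 -0.08365635  0.06638739] F [0.78897433 0.03712893 2.29915323] 4.95
```

View pics/side4.png

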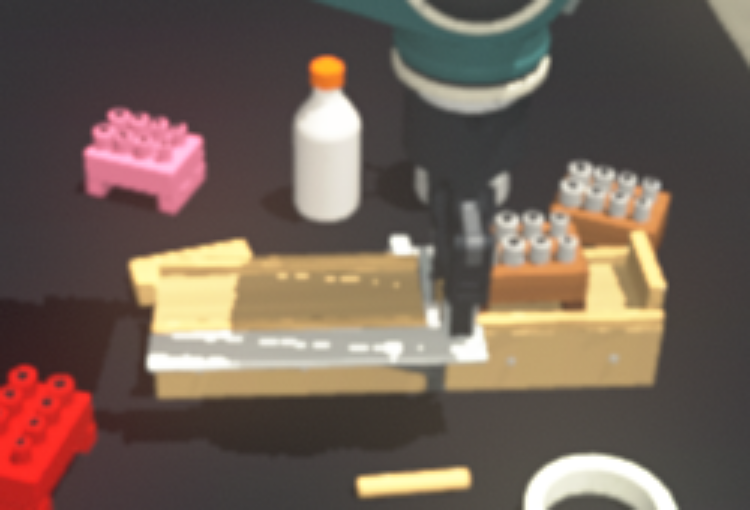

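The rack's rear is at about +20 mm, past the gate. I'll back off a few mm with the paddle still down, then rise so the gate closes.

play_rows --translation '[[-0.04,0.0013,0],[0,0,0],[0,0,0.1],[0,0,0.1],[0,0,0.1]]' --twist '[[0,0,0],[0,0,0],[0,0,0],[0,0,0],[0,0,0]]'

```text
t: 5.45
tcp_pos: [0.6276, -0.0835, 0.1134]
eef_rot: [1.0, -0.017, 0.001, 0.0]
force: [0.2, -1.2, 0.3]
gripper_width: 0.634
grasp_force: 0.0
```

play_rows --translation '[[0,0,0.15],[0,0,0.25],[0,0,0.3],[0,0,0.2],[0,0,0]]' --twist '[[0,0,0],[0,0,0],[0,0,0],[0,0,0],[0,0,0]]'

```text
t: 5.95
tcp_pos: [0.6285, -0.0837, 0.2532]
eef_rot: [1.0, -0.017, 0.004, 0.001]
force: [-0.2, 1.2, -0.1]
gripper_width: 0.632
grasp_force: 0.0
```

play_rows --translation '[[-0.25,-0.2,0],[-0.3,-0.1,0],[-0.3,-0.1,0],[-0.2,-0.1,0],[0,0,0]]' --twist '[[0,0,0],[0,0,0],[0,0,0],[0,0,0],[0,0,0]]'

```text
t: 6.45
tcp_pos: [0.4672, -0.1596, 0.2474]
eef_rot: [1.0, -0.018, 0.001, 0.001]
force: [1.3, 0.3, -0.5]
gripper_width: 0.633
grasp_force: 0.0
```

```bash
python3 - <<'E'
from cell import ctrl
from h import *
look(ctrl,"5")
E
```

```text
top paddle 1355 [[-175.9, -82.5, 15.6], [-68.7, -55.5, -42.7], [102.7, 108.1, 113.2]]
top rack 22 [[19.0, 20.2, 87.4], [-22.8, -0.6, 31.0], [52.2, 56.7, 67.7]]
side paddle 971 [[-175.1, -63.5, 14.8], [-69.5, -58.3, -42.9], [64.1, 109.5, 113.4]]
tcp -152.2503155682041 -112.51041456289681 [ 0.46957803 -0.15869995  0.24698212] F [ 0.11793076  1.0836408  -0.40177694] 6.55
```

View pics/top5.png

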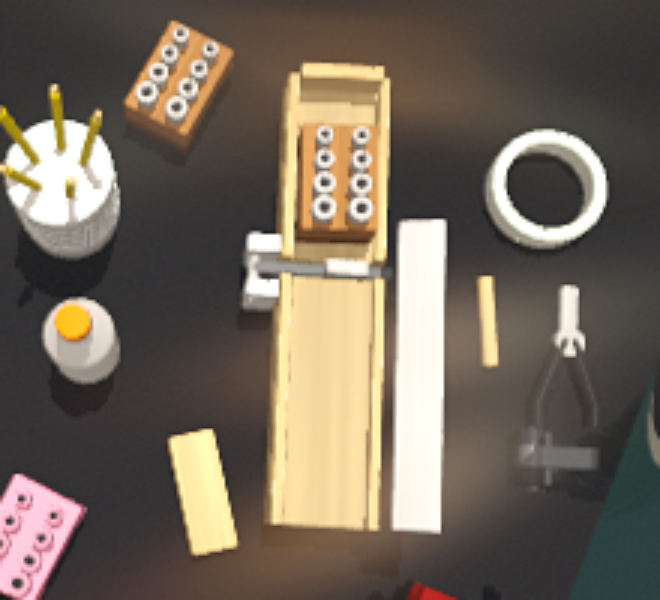

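View pics/side5.png

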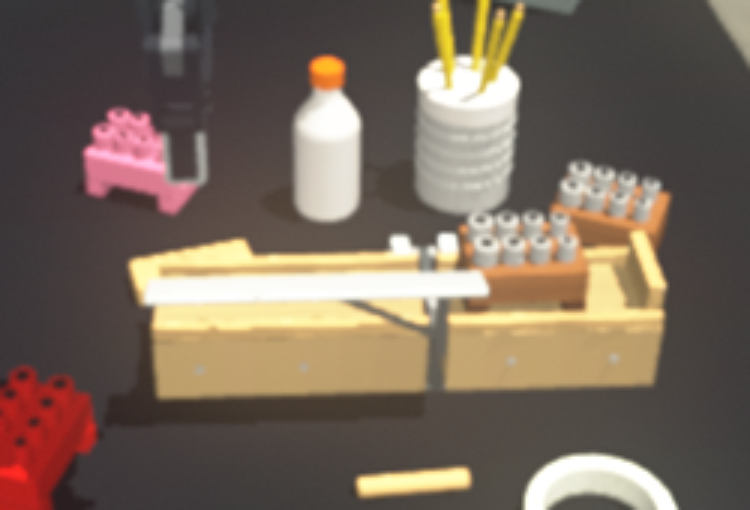

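The rack is flat in the bay with its rear at x≈+20. The gate is up behind it at crop (345,268), the paddle is back at 108 mm, and the gripper is clear. Handing in.

```bash
python3 -c "
from cell import ctrl
print(ctrl.close_job())"
```

```text
the job is handed in; nothing more can be done
None
```

The socket rack is in its bay, flat on the floor with its rear about 20 mm past the gate. The gate sprang closed behind it, I saw no bystander disturbed, and the job is handed in.

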